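# Re-enable and start the part tester

## Robot

A 7-joint arm with a two-finger parallel gripper is mounted at the origin on the work surface. World frame = base frame: x ahead of the robot, y to its left, z up, the work surface at z = 0. Lengths are in m, angles in rad, forces in N, time in s.
With the tool pointing down it reaches from about 0.425 to 0.925 m from the base axis. Payload 6.8 kg.
Tool frame: the origin (TCP) lies at the very end of the fingers, on their centre line; the grasp point (between the pads) lies 19 mm behind it; z points along the fingers, y is the line along which they close (so a half turn about z gives the same grasp; the last joint's range is limited). The gripper opens to 85 mm and grips with 20 to 120 N. Pads are 22 mm wide; open, the fingers measure 114 mm over their backs; the gripper's body (76 mm by 85 mm) begins 54 mm behind the grasp point. The pads swing forward as they close: fully open they stand 13 mm farther back than shut.
Start: joints at [1.042, 0.477, 0.022, 1.555, -0.011, 1.109, -0.083], TCP at [0.276, -0.616, 0.231] pointing down, gripper open.
Joint ranges: [-2.96, 2.96], [-0.34, 2.1], [-1.41, 1.46], [0.24, 2.44], [-1.37, 4.51], [0.17, 1.92], [-2.96, 2.96]. Speed limits (rad/s): [2.39, 2.39, 3.14, 3.14, 3.14, 3.14, 3.14].

## Interface

Orientations are given as a unit quaternion [w, x, y, z].
In Python, from station import bot gives the robot as it stands.
- The arm moves only by the tool jog_arm, never from a script. Its argument "motion" is a list of rows, each a list of 7 numbers: the turn, a rotation vector about the tool's x, y, z in rad, then the shift along the tool's x, y, z in mm, then the finger opening in mm, from 0 to 85.4. A call has 1 to 10 rows; each row is the pose to reach, as a shift and turn from the pose commanded when the call began, along the tool's axes at that moment; what a row does not reach only later rows make up. A row lasts 1/8 s, in which the tool goes at most 62.5 mm and 10.7 degrees, less where a joint would pass 70% of its speed; a pose out of reach is approached as far as the arm can. A call with a gripper value outside its range is refused whole. The fingers move at their own pace and stop on an object; "grip_force" is the grip in N (left out, the last holds). Time passes only in rows, so rows that repeat a pose let the fingers close. It gives the time, the measured TCP pose, the force, the opening and the grip force at its end, in the units of the state.
- bot.get_obs(): the state, without advancing time (a new reading comes with each control period).
- bot.read_camera(name): name is "scene" or "top"; returns a dict with "pixels" (400x640x3 uint8, red, green, blue), "camera_matrix" (3x3 intrinsics, pixels), "distortion" ([k1, k2, p1, p2, k3] as OpenCV has them; the pictures are not rectified), "T" (4x4, takes a point from camera to world coordinates). Camera axes: x right, y down, z forward; pixel columns grow to the right and rows downward; lengths in m; the calibration is good to about 2 mm. A picture is of the moment at which its call begins. There is no depth.
- bot.hand_in(): hands the job in; it is judged then, once.
Trained networks look in a picture, given as the dict that the camera call returned (one of the last four; its "shot" number tells which), for a name from the list of things; names that differ only in an ending like _2 or _b are one class to them, and where a whole thing is asked for, a point or a joint stands for the part that bears it (a point fixed in the world has none). Each returns a list of dicts, best first, with "score" (0 to 1); they miss things now and then, are a little off and sometimes report something else, mostly with a low value. They report only what shows in the picture. A call takes as long as a camera call. They do not tell look-alikes from the thing itself.
- bot.spot_in(thing, picture): "xy" ([column, row] in pixels, amid what is visible of it).
- bot.tip_of(thing, picture): "xy" ([column, row] in pixels: a listed point, or the origin of a listed thing).
The state is a dict: "t": time; "q": joint angles; "joint_vel": joint speeds; "joint_torque": joint torques, N m; "eef_pos": TCP position; "tool_rot": TCP orientation; "contact_force": force on the tool from outside, world axes, zero at the start; "torque": the same for the moment, N m; "gripper_width": opening from 0.0 (shut) to 1.0 (fully open); "grasp_force": force on a finger pad.
Only numpy, scipy, OpenCV 4.12 (cv2) and the standard library are available. Lean on these libraries where they do the work, as an engineer would, in place of code of your own. Each camera call takes 0.05 s, during which the arm holds its last target. There are 200 camera calls.

## Task

Put the part tester back to work from its console: with the fingertips, press the blue enable button fully in, where it stays down by itself, and only then press the green start button fully in and let it spring back up. Press gently, do not touch the yellow button or the red emergency stop, and leave the brass fitting, oil bottle and mouse where they are; finish with the hand clear.

Things in the scene. Friction and masses are not known exactly. Their poses are not given: they have to be found in the camera images.
- console: fixed light grey sheet-steel console, 260 (x) by 400 mm (y); origin at the centre of its underside, on the bench, z up. Flat deck 60 mm above the bench over its x -130 to +25 mm; a sloped screen behind rises to 105 mm. Three buttons and the red stop stand on the deck at x = -50, y = -129, -43, 43 and 129 mm, in any order. Turned up to 0.3 rad. Press the blue and green buttons with less than 30 N.
- blue_base: blue enable button: aluminium ring (50 mm across, 12 mm high, fixed on the deck) with a flat round cap 34 mm across in its middle; origin at the centre of the ring's underside, on the deck, z up (the button's cap moves with blue).
- blue_top (a point): centre of the top face of the blue cap; 82 mm above the bench when out (22 mm above the deck), 75 mm when fully in, still 3 mm proud of its ring
- blue (a joint): travel of the blue cap: 0 out, 0.007 m fully in. No spring: it slides against 3 N of friction and stays where it is pushed.
- green_base: green start button: aluminium ring (50 mm across, 12 mm high, fixed on the deck) with a flat round cap 34 mm across in its middle; origin at the centre of the ring's underside, on the deck.
- green_top (a point): centre of the top face of the green cap; 82 mm above the bench when out, 75 mm when fully in, 3 mm proud of its ring
- green (a joint): travel of the green cap: 0 out, 0.007 m fully in. A spring returns it: 1.5 N to start it moving, 5 N when fully in.
- yellow_base: yellow button, the same shape and spring as the green one: not to be touched; origin at the centre of the ring's underside, on the deck
- yellow (a joint): travel of the yellow cap: 0 out, 0.007 m fully in; stays 0
- estop: red mushroom emergency stop (head 44 mm across, 38 mm high above the deck) on a yellow disc 60 mm across: not to be touched; origin at the centre of the disc's underside, on the deck
- fitting: loose brass fitting, 20 mm across and 26 mm high, standing on the deck's edge nearer the robot, 53 mm or more in front of the row of buttons; origin at the centre of its underside
- oiler: loose black oil bottle with a red cap, 44 mm across and 110 mm high, standing on the bench to the right (-y) of the console; origin at the centre of its underside
- mouse: loose black computer mouse, 100 x 58 x 30 mm, lying on the bench to the left (+y) of the console; origin at the centre of its underside
Things that resemble listed ones, but are neither listed nor needed, are in the scene too. What is shaped like the mouse but pink or turquoise is not meant. What is shaped like the oiler but orange is not meant.

How it is judged:
By the outcome, as a careful person would: the job done as asked, in the order asked, and still so for the second after the job is handed in, with the robot touching nothing.
It also fails if it takes over 45 s, if anything falls off the work surface, if the arm or the gripper's body presses on something with over 40 N, if the wrist force passes 120 N, or if a joint passes its speed limit or range.

## Working session

There is one attempt and no reset: what is moved stays moved. The work goes in short steps, Python scripts to look and compute and a tool call to move; the robot and the scene stay as the last step left them, time stands still between calls to the robot, and variables do not carry over. Pictures are saved under pics/ and viewed, at most 10 in all, crops included, and the job is handed in when it is done.

Besides the shell and the picture viewer there is one more tool, called after "Call:" as a command line: name --pt "numbers of a row" for each row, then --argument value for the rest. jog_arm: Moves the arm, as the interface text tells. Its arguments: {"type":"object","properties":{"motion":{"type":"array"},"grip_force":{"type":"number"}},"required":["motion"]}

```bash
mkdir -p pics; cat > h.py <<'E'
import numpy as np,cv2
from station import bot
def ray(p,xy):
    u=cv2.undistortPoints(np.array([[xy]],float),np.array(p["camera_matrix"]),np.array(p["distortion"]))[0,0]
    T=np.array(p["T"]);return T[:3,3],T[:3,:3]@np.array([u[0],u[1],1])
def atz(p,xy,z):
    o,d=ray(p,xy);return o+d*(z-o[2])/d[2]
def save(p,n): cv2.imwrite(n,np.array(p["pixels"])[:,:,::-1])
E
python3 - <<'E'
from h import *
o=bot.get_obs();print({k:np.round(o[k],3).tolist() for k in("t","eef_pos","tool_rot","contact_force","gripper_width")})
for c in("top","scene"):
    p=bot.read_camera(c);save(p,f"pics/{c}0.png")
    for n,z in(("blue_top",.082),("green_top",.082),("blue_base",.06),("green_base",.06),("yellow_base",.06),("estop",.06),("fitting",.06),("console",0),("oiler",0),("mouse",0)):
        for d in bot.tip_of(n,p)[:3]: print(c,n,round(d["score"],2),np.round(d["xy"],1),np.round(atz(p,d["xy"],z),4))
E
```

```text
{'t': 0.0, 'eef_pos': [0.275, -0.616, 0.23], 'tool_rot': [-0.001, 0.978, 0.209, -0.0], 'contact_force': [0.4, -0.43, 0.361], 'gripper_width': 1.001}
top blue_top 0.57 [384.3 209.8] [ 0.5204 -0.1221  0.082 ]
top green_top 0.71 [349.8 214.9] [ 0.5074 -0.0374  0.082 ]
top blue_base 0.6 [382.1 210.9] [ 0.519  -0.1195  0.06  ]
top green_base 0.84 [350.5 213.9] [ 0.511  -0.0401  0.06  ]
top green_base 0.17 [386.8 211. ] [ 0.5188 -0.1313  0.06  ]
top yellow_base 0.63 [421.4 206.8] [ 0.5297 -0.2182  0.06  ]
top estop 0.75 [314.5 216.7] [0.5035 0.0505 0.06  ]
top estop 0.7 [387.2 212.4] [ 0.5152 -0.1323  0.06  ]
top fitting 0.45 [390.4 236.1] [ 0.4559 -0.1399  0.06  ]
top console 0.61 [358.3 193.5] [ 0.5689 -0.0638  0.    ]
top oiler 0.94 [479.9 153.9] [ 0.6776 -0.392   0.    ]
top oiler 0.59 [478.7 183.5] [ 0.5971 -0.3864  0.    ]
top oiler 0.58 [358.1 195.2] [ 0.5643 -0.0632  0.    ]
top mouse 0.92 [237.1 209.3] [0.5249 0.2627 0.    ]
top mouse 0.92 [183.9 219.1] [0.4975 0.4086 0.    ]
scene blue_top 0.58 [272.  219.9] [ 0.5147 -0.1196  0.082 ]
scene blue_base 0.85 [272.9 225.2] [ 0.514  -0.1185  0.06  ]
scene green_base 0.68 [299.7 215.1] [ 0.5145 -0.0415  0.06  ]
scene yellow_base 0.67 [241.9 241.7] [ 0.5279 -0.2085  0.06  ]
scene estop 0.64 [329.8 195.3] [0.4866 0.0664 0.06  ]
scene estop 0.36 [186.3 305.1] [ 0.6364 -0.3777  0.06  ]
scene fitting 0.65 [253.7 215.1] [ 0.4585 -0.1496  0.06  ]
scene console 0.81 [296.7 247.3] [ 0.5651 -0.0768 -0.    ]
scene oiler 0.81 [185.5 305. ] [ 0.5967 -0.3842  0.    ]
scene oiler 0.57 [198.9 334. ] [ 0.681  -0.3767  0.    ]
scene mouse 0.81 [390.9 195.8] [0.5229 0.2634 0.    ]
scene mouse 0.71 [422.7 177.5] [0.5024 0.406  0.    ]
scene mouse 0.61 [367.  168.7] [0.3842 0.2684 0.    ]
```

```bash
python3 - <<'E'
import cv2
a=cv2.imread("pics/top0.png")[140:260,270:470];cv2.imwrite("pics/crop0.png",cv2.resize(a,(800,480),interpolation=cv2.INTER_CUBIC))
E
```

```text
(no output)
```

View pics/top0.png

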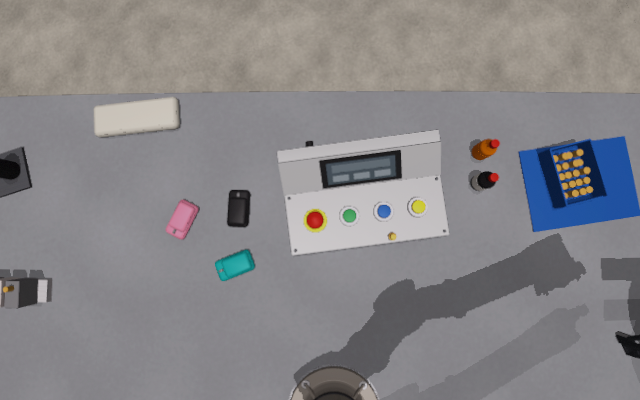

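View pics/crop0.png

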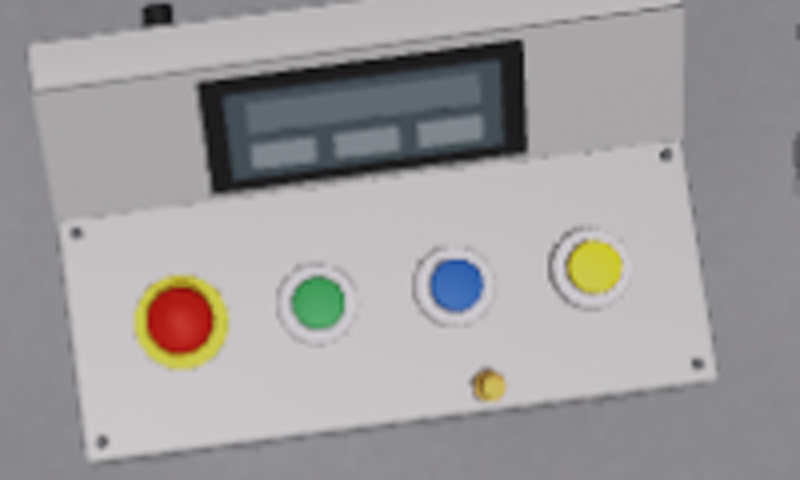

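View pics/scene0.png

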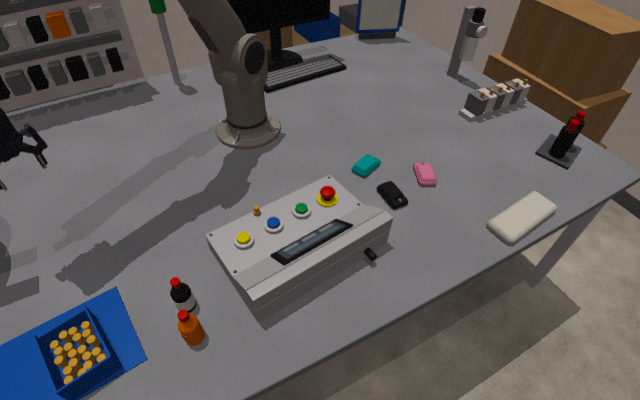

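The top picture shows red (315,220), green (349,215), blue (384,211), yellow (418,207) and the fitting (392,236). Each button's colour is unambiguous, so blue is (384,211) and green is (349,215). The pink and turquoise mice and the orange bottle are decoys and aren't needed. Next I'll refine the cap centres by colour.

```bash
cat >> h.py <<'E'
def cap(p,col,near):
    hsv=cv2.cvtColor(np.ascontiguousarray(p["pixels"]),cv2.COLOR_RGB2HSV)
    lo,hi={"blue":((100,120,60),(125,255,255)),"green":((50,90,50),(90,255,255)),"yellow":((24,120,120),(34,255,255))}[col]
    n,l,s,c=cv2.connectedComponentsWithStats(cv2.inRange(hsv,lo,hi))
    i=min((i for i in range(1,n) if s[i,4]>30),key=lambda i:np.hypot(*(c[i]-near)));return c[i],s[i,4]
def tri(rs):
    A=0;b=0
    for o,d in rs:
        d=d/np.linalg.norm(d);P=np.eye(3)-np.outer(d,d);A=A+P;b=b+P@o
    return np.linalg.solve(A,b)
E
python3 - <<'E'
from h import *
from scipy.spatial.transform import Rotation as R
P={c:bot.read_camera(c) for c in("top","scene")}
o=bot.get_obs();t=np.array(o["eef_pos"]);q=o["tool_rot"];M=R.from_quat([q[1],q[2],q[3],q[0]]).as_matrix();print(M.round(3))
N={"blue":((384,211),(274,223)),"green":((349,215),(302,209)),"yellow":((418,207),(243,239))}
for k,v in N.items():
    rs=[]
    for c,n in zip(P,v):
        xy,a=cap(P[c],k,n);rs.append(ray(P[c],xy));print(k,c,xy.round(1),a,atz(P[c],xy,.081).round(4))
    x=tri(rs);print(" tri",x.round(4),"tool mm to z=.11:",((np.r_[x[:2],.11]-t)@M*1e3).round(1))
E
```

```text
[[ 0.913  0.409  0.   ]
 [ 0.409 -0.913 -0.   ]
 [ 0.     0.    -1.   ]]
blue top [383.7 210.8] 125 [ 0.5179 -0.1208  0.081 ]
blue scene [273.  222.1] 114 [ 0.5218 -0.1202  0.081 ]
 tri [ 0.5186 -0.1202  0.0777] tool mm to z=.11: [ 424.2 -353.5  121.3]
green top [349.1 215.3] 127 [ 0.5066 -0.0358  0.081 ]
green scene [301.  207.8] 100 [ 0.51   -0.0352  0.081 ]
 tri [ 0.5072 -0.035   0.0782] tool mm to z=.11: [ 448.7 -435.9  121.3]
yellow top [418.1 206.3] 132 [ 0.5294 -0.2055  0.081 ]
yellow scene [242.8 236.9] 116 [ 0.5317 -0.2046  0.081 ]
 tri [ 0.5298 -0.205   0.0792] tool mm to z=.11: [ 399.8 -271.4  121.3]
```

Call:
jog_arm --pt "0 0 0 45 -37 0 0" --pt "0 0 0 90 -74 0 0" --pt "0 0 0 130 -110 0 0" --pt "0 0 0 180 -150 0 0" --pt "0 0 0 220 -185 10 0" --pt "0 0 0 265 -220 20 0" --pt "0 0 0 310 -260 40 0" --pt "0 0 0 350 -295 60 0" --pt "0 0 0 395 -330 70 0" --pt "0 0 0 424 -354 80 0" --grip_force 20

```text
t: 2.45
eef_pos: [0.5194, -0.1169, 0.1512]
tool_rot: [-0.0, 0.978, 0.21, 0.001]
contact_force: [0.2, 0.3, -0.2]
gripper_width: 0.002
grasp_force: 0.0
```

Call:
jog_arm --pt "0 0 0 0 0 10 0" --pt "0 0 0 0 0 20 0" --pt "0 0 0 0 0 30 0" --pt "0 0 0 0 0 40 0" --pt "0 0 0 0 0 40 0"

```text
t: 3.08
eef_pos: [0.5173, -0.1203, 0.1104]
tool_rot: [-0.0, 0.978, 0.208, -0.001]
contact_force: [-0.5, -0.3, 0.3]
gripper_width: 0.001
grasp_force: 0.0
```

```bash
python3 - <<'E'
from h import *
P={c:bot.read_camera(c) for c in("top","scene")}
a=np.array(P["scene"]["pixels"])[130:280,200:400,::-1];b=np.array(P["top"]["pixels"])[140:290,270:470,::-1]
cv2.imwrite("pics/near1.png",cv2.resize(np.vstack([a,b]),(400*1,600)) if 0 else cv2.resize(np.hstack([a,b]),(800,300),interpolation=cv2.INTER_CUBIC))
o=bot.get_obs();print({k:np.round(o[k],4).tolist() for k in("t","eef_pos","tool_rot","contact_force","gripper_width")})
E
```

```text
{'t': 3.175, 'eef_pos': [0.5181, -0.1201, 0.1113], 'tool_rot': [0.0, 0.978, 0.2086, -0.0], 'contact_force': [-0.0684, 0.3588, 0.6603], 'gripper_width': -0.0014}
```

View pics/near1.png

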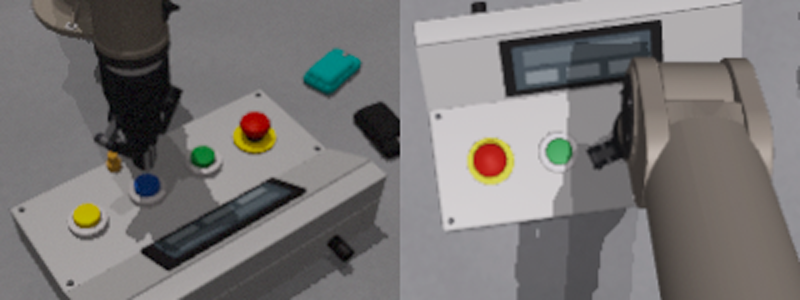

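The crop shows the shut fingertips right above the blue cap (145,185), with fitting, green and red well clear. I'll go down slowly.

Call:
jog_arm --pt "0 0 0 0 0 10 0" --pt "0 0 0 0 0 20 0" --pt "0 0 0 0 0 25 0" --pt "0 0 0 0 0 28 0" --pt "0 0 0 0 0 30 0" --pt "0 0 0 0 0 31 0" --pt "0 0 0 0 0 32 0" --pt "0 0 0 0 0 33 0" --pt "0 0 0 0 0 33 0"

```text
t: 4.3
eef_pos: [0.5182, -0.1198, 0.0783]
tool_rot: [0.0, 0.978, 0.209, 0.0]
contact_force: [-0.1, 0.1, 1.4]
gripper_width: -0.001
grasp_force: 0.5
```

Call:
jog_arm --pt "0 0 0 0 0 0.5 0" --pt "0 0 0 0 0 1 0" --pt "0 0 0 0 0 1.5 0" --pt "0 0 0 0 0 2 0" --pt "0 0 0 0 0 2 0"

```text
t: 4.92
eef_pos: [0.5182, -0.1198, 0.0763]
tool_rot: [0.0, 0.978, 0.209, 0.0]
contact_force: [-0.6, -0.6, 2.9]
gripper_width: 0.002
grasp_force: 1.0
```

Call:
jog_arm --pt "0 0 0 0 0 0.5 0" --pt "0 0 0 0 0 1 0" --pt "0 0 0 0 0 1 0"

```text
t: 5.3
eef_pos: [0.5182, -0.1198, 0.0753]
tool_rot: [0.0, 0.978, 0.209, 0.0]
contact_force: [-1.2, 0.6, 1.7]
gripper_width: 0.001
grasp_force: 1.0
```

Call:
jog_arm --pt "0 0 0 0 0 0.3 0" --pt "0 0 0 0 0 0.5 0" --pt "0 0 0 0 0 0.5 0"

```text
t: 5.68
eef_pos: [0.5182, -0.1198, 0.0751]
tool_rot: [0.0, 0.978, 0.209, 0.0]
contact_force: [-2.0, 1.6, 6.1]
gripper_width: -0.001
grasp_force: 2.7
```

```bash
python3 - <<'E'
from h import *
for i in range(3):
    bot.read_camera("scene");o=bot.get_obs();print(np.round(o["eef_pos"],4),np.round(o["contact_force"],2))
E
```

```text
[ 0.5182 -0.1198  0.0751] [-1.14  0.43  6.03]
[ 0.5182 -0.1198  0.0751] [-2.52  0.43  4.76]
[ 0.5182 -0.1198  0.075 ] [-2.47  0.35  5.55]
```

Call:
jog_arm --pt "0 0 0 0 0 0.3 0" --pt "0 0 0 0 0 0.6 0" --pt "0 0 0 0 0 0.6 0"

```text
t: 6.2
eef_pos: [0.5183, -0.1198, 0.075]
tool_rot: [0.0, 0.978, 0.209, 0.0]
contact_force: [-3.3, 1.3, 11.1]
gripper_width: -0.005
grasp_force: 5.3
```

Blue is firmly against its stop: the reading stays at 75 mm while the force rises. Now I'll lift, move over green and check.

Call:
jog_arm --pt "0 0 0 0 0 -5 0" --pt "0 0 0 0 0 -25 0" --pt "0 0 0 0 0 -46 0" --pt "0 0 0 6 -20 -46 0" --pt "0 0 0 12 -41 -46 0" --pt "0 0 0 18 -62 -46 0" --pt "0 0 0 25 -82 -46 0" --pt "0 0 0 25 -82 -36 0" --pt "0 0 0 25 -82 -36 0"

```text
t: 7.32
eef_pos: [0.5068, -0.0357, 0.1092]
tool_rot: [0.0, 0.978, 0.209, -0.001]
contact_force: [-0.4, -0.5, -0.2]
gripper_width: -0.002
grasp_force: 0.0
```

```bash
python3 - <<'E'
from h import *
p=bot.read_camera("scene");a=np.array(p["pixels"])[150:270,220:380,::-1]
cv2.imwrite("pics/near2.png",cv2.resize(a,(800,600),interpolation=cv2.INTER_CUBIC))
xy,n=cap(p,"blue",(273,222));print(xy,n,bot.get_obs()["eef_pos"])
E
```

```text
[273.1627907  223.12790698] 86 [ 0.50709584 -0.03592498  0.10955679]
```

View pics/near2.png

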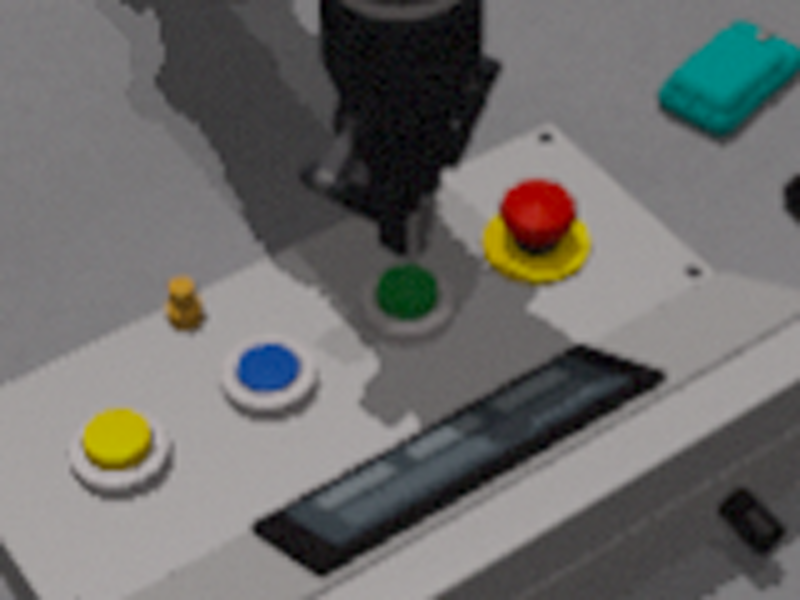

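The blue cap (268,367) sits visibly lower than the yellow one, so it has stayed down. The tips are over green (407,290). Pressing green.

Call:
jog_arm --pt "0 0 0 0 0 12 0" --pt "0 0 0 0 0 22 0" --pt "0 0 0 0 0 26 0" --pt "0 0 0 0 0 28 0" --pt "0 0 0 0 0 30 0" --pt "0 0 0 0 0 32 0" --pt "0 0 0 0 0 33 0" --pt "0 0 0 0 0 34 0" --pt "0 0 0 0 0 34.5 0" --pt "0 0 0 0 0 34.5 0"

```text
t: 8.62
eef_pos: [0.5074, -0.0348, 0.0757]
tool_rot: [0.0, 0.978, 0.209, -0.0]
contact_force: [-2.3, 0.0, 4.9]
gripper_width: -0.002
grasp_force: 2.2
```

Call:
jog_arm --pt "0 0 0 0 0 0.3 0" --pt "0 0 0 0 0 0.6 0" --pt "0 0 0 0 0 0.6 0"

```text
t: 9.0
eef_pos: [0.5074, -0.0348, 0.0751]
tool_rot: [0.0, 0.978, 0.209, -0.0]
contact_force: [-3.1, -0.3, 4.9]
gripper_width: -0.003
grasp_force: 2.6
```

Call:
jog_arm --pt "0 0 0 0 0 0.3 0" --pt "0 0 0 0 0 0.6 0" --pt "0 0 0 0 0 0.6 0"

```text
t: 9.38
eef_pos: [0.5074, -0.0348, 0.075]
tool_rot: [0.0, 0.978, 0.209, -0.0]
contact_force: [-5.4, -0.7, 11.3]
gripper_width: 0.0
grasp_force: 5.5
```

Call:
jog_arm --pt "0 0 0 0 0 0.3 0" --pt "0 0 0 0 0 0.3 0"

```text
t: 9.62
eef_pos: [0.5074, -0.0348, 0.075]
tool_rot: [0.0, 0.978, 0.209, -0.0]
contact_force: [-6.3, -0.8, 14.2]
gripper_width: 0.002
grasp_force: 6.9
```

Green is fully in: 75.0 mm and the force is rising against the stop. I'll lift well clear.

Call:
jog_arm --pt "0 0 0 0 0 -5 0" --pt "0 0 0 0 0 -30 0" --pt "0 0 0 0 0 -70 0" --pt "0 0 0 0 0 -110 0" --pt "0 0 0 0 0 -150 0" --pt "0 0 0 0 0 -150 0" --pt "0 0 0 0 0 -150 0"

```text
t: 10.5
eef_pos: [0.5075, -0.0347, 0.2237]
tool_rot: [0.0, 0.978, 0.209, 0.0]
contact_force: [0.6, -0.3, -1.4]
gripper_width: 0.001
grasp_force: 0.0
```

```bash
python3 - <<'E'
from h import *
p=bot.read_camera("scene");a=np.array(p["pixels"])[150:270,220:380,::-1]
cv2.imwrite("pics/end.png",cv2.resize(a,(800,600),interpolation=cv2.INTER_CUBIC))
for k,n in(("blue",(273,222)),("green",(301,208)),("yellow",(243,237))): print(k,*cap(p,k,n))
o=bot.get_obs();print(o["t"],o["eef_pos"],o["contact_force"])
E
```

```text
blue [273.10344828 223.16091954] 87
green [300.93137255 207.88235294] 102
yellow [242.80172414 236.90517241] 116
10.55 [ 0.50703256 -0.03470025  0.22316138] [-0.0796293   0.12921335 -0.22796977]
```

View pics/end.png

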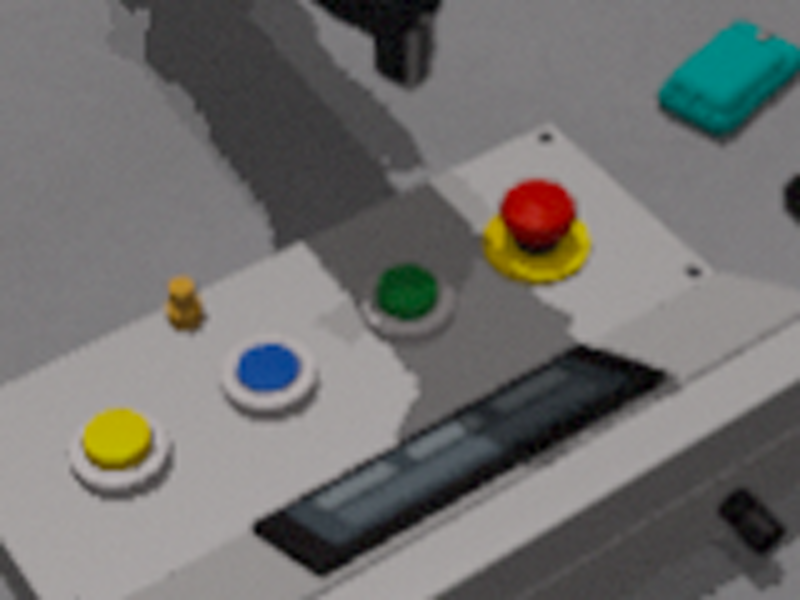

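The picture shows blue down (268,367), green sprung back up (407,290), and yellow and the fitting unchanged, with the hand well clear.

```bash
python3 -c "
from station import bot
print(bot.hand_in())"
```

```text
the job is handed in; nothing more can be done
None
```

I pressed blue fully in and it stayed down, then pressed green fully in and it sprang back up; the highest vertical force reading was about 14 N, the yellow button, red stop and loose things were left alone, the hand finished clear, and I handed the job in at about 10.6 s (it returned no verdict).

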